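Prime the lens edger's coolant filter

ROBOT

A 6-joint arm with a two-finger parallel gripper is mounted at the origin on the work surface. World frame = base frame: x ahead of the robot, y to its left, z up, the work surface at z = 0. Lengths are in m, angles in rad, forces in N, time in s.
With the tool pointing down it reaches from about 0.4 to 0.825 m from the base axis. Payload 7 kg.
Tool frame: the origin (TCP) lies on the centre line of the jaws, within the pads' length; the fingertips stand arm.tip_reach ahead of it and the grasp point (between the pads) lies 5 mm behind it (arm.tip_reach is the distance from the TCP to the fingertips, in m); z points along the fingers, y is the line along which they close (so a half turn about z gives the same grasp; the last joint's range is limited). The gripper opens to 88 mm and grips with 3 to 60 N. Pads are 19 mm wide; open, the fingers measure 130 mm over their backs; the gripper's body (78 mm by 193 mm) begins 47 mm behind the grasp point.
Start: joints at [0.288, 0.359, 0.012, 0, -1.224, -0.288], TCP at [0.675, -0, 0.241] pointing down, gripper open.
Joint ranges: [-3.07, 3.07], [-1.43, 2.12], [-1.02, 1.25], [-3.03, 1.67], [-3.05, -0], [-3.03, 3.03]. Speed limits (rad/s): [2.39, 2.39, 3.01, 3.14, 3.14, 3.14].

INTERFACE

Orientations are given as [roll, pitch, yaw] about the fixed x, y, z axes, in that order (R = Rz(yaw) Ry(pitch) Rx(roll)).
In Python, from station import status, optics, order, arm gives the robot as it stands. The module is installed in compiled form; this text tells all that it offers.
- The arm moves only by the shell command python3 -m jog 'ROWS' [FORCE]. ROWS is JSON, a list of rows, each a list of 3 entries, a list of its own where there are three numbers: the gripper command: -1 is shut, 1 is fully open, values between are in proportion, then the shift along the tool's x, y, z in mm, then the turn about the tool's z in rad. A call has 1 to 20 rows; each row is the pose to reach, as a shift and turn from the pose commanded when the call began, along the tool's axes at that moment; what a row does not reach only later rows make up. A row lasts 1/8 s, in which the tool goes at most 62.5 mm and 10.7 degrees, less where a joint would pass 70% of its speed; a pose out of reach is approached as far as the arm can. A call with a gripper value outside its range is refused whole. The fingers move at their own pace and stop on an object; FORCE is the grip in N (left out, the last holds). Time passes only in rows, so rows that repeat a pose let the fingers close. It gives the time, the measured TCP pose, the force, the opening and the grip force at its end, in the units of the state.
- status.get_state(): the state, without advancing time (a new reading comes with each control period).
- optics.grab_frame(name): name is "scene" or "side" or "wrist"; returns a dict with "color" (384x512x3 uint8, red, green, blue), "mtx" (3x3 intrinsics, pixels), "cam_to_world" (4x4, takes a point from camera to world coordinates). Camera axes: x right, y down, z forward; pixel columns grow to the right and rows downward; lengths in m; the calibration is good to about 2 mm. The wrist camera is an equidistant fisheye: a pixel r from the principal point sees the ray r / f radians off the axis. A picture is of the moment at which its call begins. There is no depth.
- order.job_done(): hands the job in; it is judged then, once.
The state is a dict: "t": time; "q": joint angles; "qd": joint speeds; "joint_efforts": joint torques, N m; "eef_pos": TCP position; "ee_rot": TCP orientation; "force": force on the tool from outside, world axes, zero at the start; "moment": the same for the moment, N m; "width": finger opening in m; "gripper_force": force on a finger pad.
Only numpy, scipy, OpenCV 4.12 (cv2) and the standard library are available. Lean on these libraries where they do the work, as an engineer would, in place of code of your own. Each camera call takes 0.05 s, during which the arm holds its last target. There are 200 camera calls.

TASK

Prime the coolant filter: pump its blue primer plunger, pressing it down again and again and letting it spring back up, until the red float pin stands fully out of its steel boss with its white ring showing. Then push the orange lever of the outlet tap round until it is in line with the outlet pipe; the tap must stay shut until the pin is out. Leave the pin itself untouched, and do not pick up, shift or knock over anything that stands on the counter.

Things in the scene. Friction and masses are not known exactly. Their poses are not given: they have to be found in the camera images.
- filter: coolant filter fixed to the counter, immovable: white tub on a steel plate (180 x 320 mm), dark grey head 150 x 200 mm (x, y), flat top 191 mm above the counter. Origin on the counter under the head's middle; x points to its back (away from the robot within 20 degrees), y to its left, z up. On the head, in mm of this frame: plunger (0, 30), pin (50, 80), tap axis (30, -70).
- outlet (a point): end of the outlet pipe: steel, 18 mm thick, axis 197 mm above the counter, running from the tap 62 mm straight to the filter's -y, under the lever's open place. There a black hose bends down to the counter (10 mm farther out). A second hose goes down on the left side, at (-30, 142) mm of the filter, all below 182 mm.
- float_pin: red float pin, 14 mm thick, with a white ring that clears the boss only when it is fully out; it stands upright in a steel boss on the head (29 mm wide, its top 205 mm above the counter). Origin on its axis, level with the boss's top when the pin is fully in; it rises with the pin. Only the pump lifts it; it is not to be touched.
- pin (a joint): rise of the float pin, m: 0 fully in (2 mm shows), 0.024 to 0.025 fully out (the white ring, 4 mm high, is then just above the boss). It starts between 0 and 0.011, rises 3 to 5 mm with each full stroke (the last may be shorter) and stays put between strokes; 3 to 6 full strokes bring it out. Once it is out, further strokes do no harm.
- pin_tip (a point): middle of the pin's top end
- primer (a joint): how far the plunger is pressed, m: 0 up, 0.024 fully down at its stop. Its spring takes 5 N at the top, 10 N at the bottom; pumping adds some 5 N. Let go, it is up again in half a second. A full stroke goes down 20 mm or more and comes all the way up again; shorter ones do less or nothing.
- primer_top (a point): middle of the top of the blue plunger knob, a flat dome 46 mm wide and 16 mm thick on a 24 mm stem. Up, it is 245 mm above the counter and 54 mm above the head; pressed, it goes straight down. The collar below is 62 mm wide and 12 mm high.
- tap (a joint): turn of the tap lever, rad: 0 shut (across the pipe, pointing to the filter's -x, towards the robot), growing anticlockwise seen from above to 1.571 open at its stop (in line with the pipe and above it, pointing to the filter's -y). It starts between 0 and 0.1, stays where it is left and takes about 2 N at its end.
- tap_axis (a point): on the upright axis of the tap lever, at the lever's mid height, 219 mm above the counter
- tap_tip (a point): middle of the free end of the orange tap lever, 75 mm from the axis, at mid height; the lever is a bar 14 mm wide, its underside 211 mm and its top 227 mm above the counter. Its hub is 24 mm wide, from 210 to 228 mm above the counter.
- cleaner: clear bottle of lens cleaner with a blue cap, 60 mm wide, 165 mm high, standing to the left of the filter; leave it alone. Origin under its middle.
- pad_jar: jar with a red cap, 68 mm wide, 75 mm high, standing to the left of the filter; leave it alone. Origin under its middle.
- brush: cleaning brush lying behind the filter; leave it alone. Origin near its middle.
- driver: yellow screwdriver, 170 mm long, lying in front of the filter; leave it alone. Origin near its middle.
- job_tray: green job tray, 200 x 150 x 35 mm, to the right; leave it alone. Origin under its middle.
- lens_a: round lens blank, 65 mm wide, 10 mm thick, in the tray; leave it alone
- lens_b: the other lens blank in the tray; leave it alone

How it is judged:
On the way, in this order (a step that is already met when the one before it is completed fails the run):
1. the float pin has been pumped fully out (22 mm or more) (value of joint pin above 0.022 m), for 0.2 s.
2. the outlet tap is open (lever in line with the pipe within 10 degrees) (value of joint tap above 1.4 rad), for 0.2 s.
At the end, for the whole second after the job is handed in: the float pin has risen 22 mm or more (24 is fully out), the plunger is back up (within 3 mm) and the tap lever lies within 10 degrees of the outlet pipe (value of joint pin above 0.022 m and value of joint primer below 0.003 m and value of joint tap above 1.4 rad); the robot touches nothing.
It fails at once if the tap is opened (over 17 degrees) before the pin is fully out (value of joint tap above 0.3 rad and value of joint pin below 0.022 m).
It fails at once if the float pin is touched by the robot (over 1 N) (contact force between any of the fingers, the arm and float_pin above 1 N).
It fails at once if something standing on the counter is lifted or shifted by more than 30 mm, or knocked over (distance of any of cleaner, pad_jar, brush, driver, job_tray, lens_a, lens_b from where it was at the start of the episode above 0.03 m or angle between any of cleaner, pad_jar's own z axis and vertical above 0.6 rad).
It also fails if it takes over 51 s, if anything falls off the work surface, if the arm or the gripper's body presses on something with over 40 N, if the wrist force passes 120 N, or if a joint passes its speed limit or range.

## Working session

There is one attempt and no reset: what is moved stays moved. The work goes in short steps, Python scripts to look and compute and a shell command to move; the robot and the scene stay as the last step left them, time stands still between calls to the robot, and variables do not carry over. Pictures are saved under pics/ and viewed, at most 10 in all, crops included, and the job is handed in when it is done.

```bash
mkdir -p pics; python3 - <<'E'
from station import status, optics, arm
import cv2, numpy as np
for n in ("scene","side","wrist"):
    f=optics.grab_frame(n); cv2.imwrite(f"pics/{n}0.png",f["color"][:,:,::-1]); np.savez(f"pics/{n}0.npz",**f)
    print(n,f["mtx"].tolist(),np.round(f["cam_to_world"],4).tolist())
a=[cv2.imread(f"pics/{n}0.png") for n in ("scene","side")]
s=status.get_state(); print(s); print(arm.tip_reach)
E
```

```text
scene [[397.2122098684304, 0.0, 255.57497559335454], [0.0, 397.2122098684304, 182.37402767260338], [0.0, 0.0, 1.0]] [[0.8769, 0.394, -0.2755, 0.8915], [0.4806, -0.729, 0.4874, -0.6683], [-0.0088, -0.5598, -0.8286, 1.1762], [0.0, 0.0, 0.0, 1.0]]
side [[451.59823706346674, 0.0, 247.15848570408835], [0.0, 451.59823706346674, 182.055821485588], [0.0, 0.0, 1.0]] [[0.7494, -0.3659, 0.5518, -0.1159], [-0.6621, -0.4189, 0.6214, -0.8559], [0.0038, -0.8311, -0.5562, 0.8657], [0.0, 0.0, 0.0, 1.0]]
wrist [[297.3186396354542, 0.0, 255.29775966028515], [0.0, 297.3186396354542, 190.6039766687611], [0.0, 0.0, 1.0]] [[-1.0, 0.0002, -0.0008, 0.6741], [0.0, 0.9539, 0.3001, -0.0819], [0.0008, 0.3001, -0.9539, 0.3832], [0.0, 0.0, 0.0, 1.0]]
{'t': 0.15, 'q': array([ 2.88074976e-01,  3.59213933e-01,  1.12992512e-02, -2.42680056e-04,
       -1.22411578e+00, -2.88139975e-01]), 'qd': array([ 0.00029334, -0.00264943,  0.00439453,  0.00178578, -0.00032067,
        0.0018316 ]), 'joint_efforts': array([ 1.39394037e-04, -5.83274567e+01,  2.93289685e+01,  7.00122759e+00,
        8.75052094e-03, -9.76538854e-05]), 'eef_pos': array([ 6.74657466e-01, -4.37632603e-05,  2.39858537e-01]), 'ee_rot': array([ 3.14034456e+00, -1.31971273e-04, -1.57094384e+00]), 'force': array([ 0.33176029, -0.73062338, -0.21932672]), 'moment': array([0.04426579, 0.036324  , 0.02183288]), 'gripper_force': 0.0, 'width': 0.08751756228994045}
0.014
```

View pics/scene0.png

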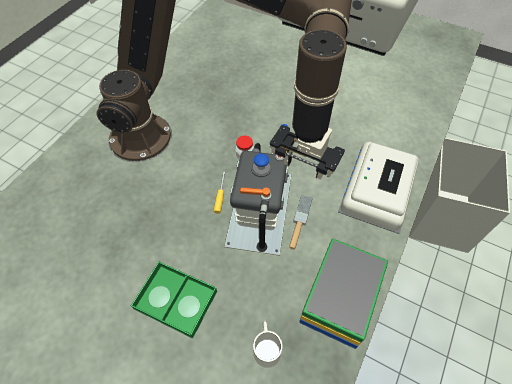

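View pics/side0.png

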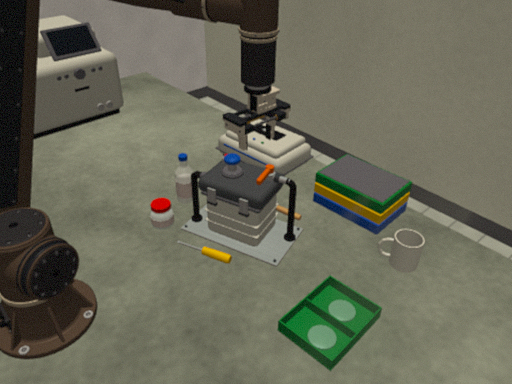

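View pics/wrist0.png

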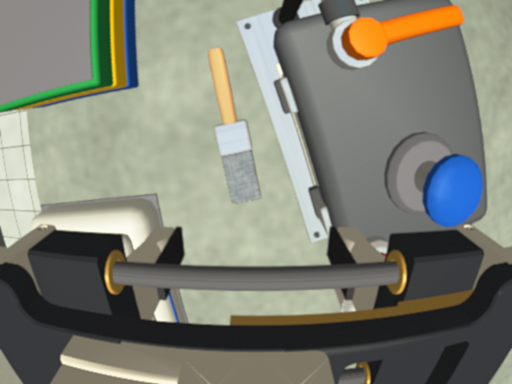

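The scene and side views show the filter, with the blue knob at about (261,160) and (232,160). In the wrist view the knob is at (455,190), the tap hub at (366,38) and the lever tip at (462,15). The pin is partly hidden by a finger, near (378,245).

```bash
cat > h.py <<'E'
import numpy as np, cv2
from scipy import ndimage
def ray(f,n,uv):
    K=f["mtx"]; p=(np.array(uv,float)-K[:2,2])/K[0,0]
    if n=="wrist":
        r=np.hypot(*p); d=np.r_[p/r*np.sin(r),np.cos(r)] if r>0 else np.r_[0,0,1.]
    else: d=np.r_[p,1]
    T=f["cam_to_world"]; return T[:3,3],T[:3,:3]@(d/np.linalg.norm(d))
def plane(f,n,uv,z):
    o,d=ray(f,n,uv); return o+d*(z-o[2])/d[2]
def tri(*rs):
    A=0;b=0
    for o,d in rs:
        P=np.eye(3)-np.outer(d,d); A=A+P; b=b+P@o
    return np.linalg.solve(A,b)
def blobs(f,col,minA=15):
    h=cv2.cvtColor(f["color"],cv2.COLOR_RGB2HSV).astype(int); H,S,V=h[...,0],h[...,1],h[...,2]
    m={"blue":(H>100)&(H<125),"orange":(H>5)&(H<15),"red":(H<4)|(H>175)}[col]&(S>170)&(V>70)
    n,l,st,c=cv2.connectedComponentsWithStats(m.astype(np.uint8))
    return [(st[i].tolist(),c[i].round(1).tolist(),l==i) for i in range(1,n) if st[i,4]>=minA]
E
python3 - <<'E'
from h import *
F={n:dict(np.load(f"pics/{n}0.npz")) for n in ("scene","side","wrist")}
for n,f in F.items():
    for c in ("blue","orange","red"):
        for st,ce,m in blobs(f,c): 
            z={"blue":.238,"orange":.222,"red":.21}[c]
            ys,xs=np.nonzero(m); r=cv2.minAreaRect(np.c_[xs,ys].astype(np.float32))
            print(n,c,st,ce,np.round(plane(f,n,ce,z),4), np.round(cv2.boxPoints(r)).tolist() if c=="orange" else "")
E
```

```text
scene blue [254, 154, 15, 12, 148] [261.0, 159.5] [ 0.5544 -0.037   0.238 ] 
scene blue [300, 320, 58, 28, 154] [328.5, 333.9] [ 0.9237 -0.4009  0.238 ] 
scene orange [240, 188, 30, 9, 164] [255.5, 191.0] [ 0.5884 -0.1332  0.222 ] [[240.0, 188.0], [269.0, 188.0], [269.0, 196.0], [240.0, 196.0]]
scene red [237, 136, 16, 14, 181] [244.2, 142.4] [0.4657 0.0163 0.21  ] 
side blue [179, 154, 8, 7, 41] [182.2, 156.6] [0.4561 0.0554 0.238 ] 
side blue [224, 154, 16, 10, 129] [231.7, 158.6] [ 0.551  -0.0414  0.238 ] 
side blue [314, 193, 36, 22, 250] [329.4, 204.0] [ 0.5904 -0.3498  0.238 ] 
side blue [355, 214, 26, 16, 130] [365.3, 222.3] [ 0.5976 -0.446   0.238 ] 
side orange [257, 164, 17, 21, 150] [264.8, 173.5] [ 0.5847 -0.1369  0.222 ] [[255.0, 182.0], [268.0, 162.0], [275.0, 167.0], [262.0, 187.0]]
side red [151, 198, 19, 15, 228] [160.1, 204.8] [ 0.31   -0.0587  0.21  ] 
wrist blue [125, 0, 12, 88, 766] [130.0, 42.8] [ 0.7374 -0.1147  0.238 ] 
wrist blue [424, 155, 58, 72, 3232] [452.5, 190.0] [ 0.555  -0.0365  0.238 ] 
wrist orange [342, 5, 121, 54, 717] [388.6, 33.6] [ 0.5982 -0.1247  0.222 ] [[339.0, 21.0], [460.0, 4.0], [466.0, 44.0], [345.0, 61.0]]
```

```bash
python3 - <<'E'
from h import *
F={n:dict(np.load(f"pics/{n}0.npz")) for n in ("scene","side","wrist")}
w=F["wrist"]
hub=plane(w,"wrist",(367,39),.226); tip=plane(w,"wrist",(462,16),.222)
hubs=plane(F["scene"],"scene",(265.5,192),.222); tips=plane(F["scene"],"scene",(241,190.5),.222)
kn=np.array([.5545,-.0375])
for H,T in((hub,tip),(hubs,tips)):
    d=H[:2]-kn; yaw=np.arctan2(d[1],d[0])-np.arctan2(-100,30)
    print(H.round(4),T.round(4),"dist",np.hypot(*d),"yaw",yaw,"lever",np.hypot(*(T-H)[:2]),"tapang",np.arctan2(*(T-H)[1::-1])-np.pi-yaw)
    c,s=np.cos(yaw),np.sin(yaw);R=np.array([[c,-s],[s,c]]); o=kn-R@[0,30e-3]
    for n,p in dict(o=(0,0),pin=(50,80),tap=(30,-70),outlet=(30,-132)).items(): print(n,(o+R@(np.array(p)/1e3)).round(4))
from station import status,arm
E
```

```text
[ 0.6134 -0.1186  0.226 ] [ 0.5421 -0.1478  0.222 ] dist 0.10019629856503674 yaw 0.3369413743077141 lever 0.07703843760783807 tapang -6.230189956127766
o [ 0.5644 -0.0658]
pin [0.5852 0.0262]
tap [ 0.6159 -0.122 ]
outlet [ 0.6364 -0.1805]
[ 0.6151 -0.1226  0.222 ] [ 0.5511 -0.1515  0.222 ] dist 0.10450923430421043 yaw 0.3271280996517254 lever 0.07021669695157963 tapang -6.187179341073988
o [ 0.5641 -0.0659]
pin [0.5858 0.0259]
tap [ 0.615  -0.1226]
outlet [ 0.635  -0.1813]
```

```bash
python3 -m jog '[[-1,[0,0,-30],0],[-1,[19,60,-35],0],[-1,[37.5,120,-35],0],[-1,[37.5,120,-35],0],[-1,[37.5,120,-35],0],[-1,[37.5,120,-35],0]]' 10; python3 - <<'E'
from h import *
from station import optics
for n in("side","scene"):
    f=optics.grab_frame(n); 
    im=f["color"][120:220,190:320] if n=="side" else f["color"][110:220,210:340]
    globals()[n]=cv2.resize(im[:100],None,fx=4,fy=4,interpolation=cv2.INTER_CUBIC)
cv2.imwrite("pics/a1.png",cv2.resize(np.vstack([side,scene])[:,:,::-1],None,fx=.75,fy=.75))
E
```

```text
t: 0.9
eef_pos: [0.5559, -0.0372, 0.2753]
ee_rot: [3.141, -0.0, -1.571]
force: [0.7, -0.6, 0.4]
width: 0.0332
gripper_force: 0.0
```

View pics/a1.png

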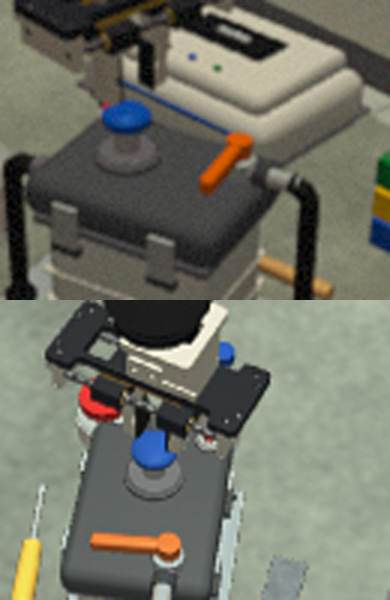

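The crops show the gripper above and behind the knob (knob at about (127,117) in the side crop, (155,450) in the scene crop). The pin is low, near (205,437). I'll project the fingertip point to check the alignment.

```bash
python3 - <<'E'
from h import *
from station import status,optics
s=status.get_state(); print(s["eef_pos"],s["width"],s["t"])
p=s["eef_pos"]-[0,0,.014]
ims=[]
for n,o in(("side",(180,100)),("scene",(200,100))):
    f=optics.grab_frame(n);T=f["cam_to_world"];im=f["color"].copy()
    im=cv2.resize(im,None,fx=4,fy=4,interpolation=cv2.INTER_CUBIC)
    for P,c in((p,(255,0,255)),(np.array([.5545,-.0375,.245]),(0,255,0)),(np.array([.5855,.026,.207]),(255,255,0))):
        x=f["mtx"]@(T[:3,:3].T@(P-T[:3,3])); u=x[:2]/x[2]; print(n,u); cv2.circle(im,tuple(int(v*4) for v in u),4,c,-1)
    ims.append(im[o[1]*4:o[1]*4+440,o[0]*4:o[0]*4+390])
cv2.imwrite("pics/a2.png",np.hstack(ims)[:,:,::-1])
E
```

```text
[ 0.55574433 -0.03718982  0.27493835] 0.02524796620146177 1.0
side [231.92469035 150.06746353]
side [231.73347612 155.38009606]
side [226.07723469 154.76512047]
scene [261.39778166 154.9351036 ]
scene [260.9583015  158.18348657]
scene [279.528411   155.09738058]
```

View pics/a2.png

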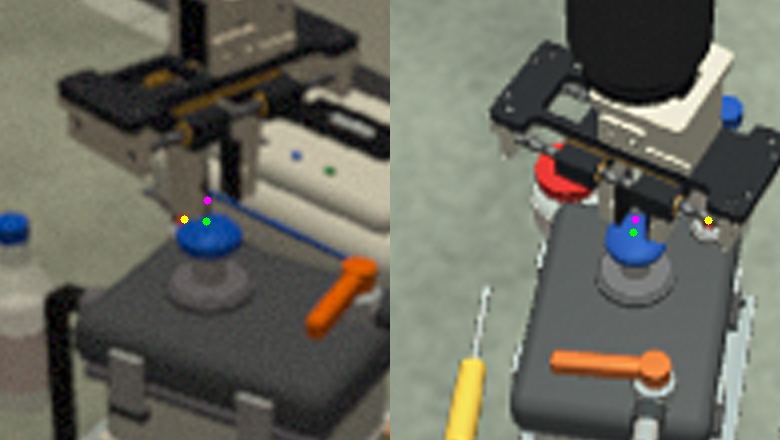

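The fingertip projection sits over the knob in both views, and the pin prediction lands on the boss. Now a first stroke.

```bash
python3 -m jog '[[-1,[0,0,0],0],[-1,[0,0,5],0],[-1,[0,0,12],0],[-1,[0,0,20],0],[-1,[0,0,28],0],[-1,[0,0,36],0],[-1,[0,0,39],0],[-1,[0,0,39],0]]'
```

```text
t: 2.1
eef_pos: [0.5551, -0.0376, 0.2376]
ee_rot: [-3.14, -0.0, -1.57]
force: [-3.2, 1.2, 8.8]
width: 0.0006
gripper_force: 4.6
```

```bash
python3 -m jog '[[-1,[0,0,3],0],[-1,[0,0,3],0]]'; python3 -m jog '[[-1,[0,0,-10],0],[-1,[0,0,-25],0],[-1,[0,0,-32],0],[-1,[0,0,-32],0],[-1,[0,0,-32],0],[-1,[0,0,-10],0],[-1,[0,0,0],0],[-1,[0,0,0],0],[-1,[0,0,0],0]]'
```

```text
t: 2.35
eef_pos: [0.5551, -0.0376, 0.2352]
ee_rot: [-3.14, -0.0, -1.57]
force: [-5.0, 1.8, 13.9]
width: 0.0008
gripper_force: 6.9
t: 3.48
eef_pos: [0.5562, -0.0376, 0.2352]
ee_rot: [-3.138, -0.0, -1.57]
force: [-1.7, 0.2, 10.7]
width: 0.0
gripper_force: 5.5
```

```bash
python3 -m jog '[[-1,[0,0,-10],0],[-1,[0,0,-25],0],[-1,[0,0,-32],0],[-1,[0,0,-32],0],[-1,[0,0,-32],0],[-1,[0,0,-10],0],[-1,[0,0,0],0],[-1,[0,0,0],0],[-1,[0,0,0],0],[-1,[0,0,-10],0],[-1,[0,0,-25],0],[-1,[0,0,-32],0],[-1,[0,0,-32],0],[-1,[0,0,-32],0],[-1,[0,0,-10],0],[-1,[0,0,0],0],[-1,[0,0,0],0],[-1,[0,0,0],0]]'
python3 -m jog '[[-1,[0,0,-10],0],[-1,[0,0,-25],0],[-1,[0,0,-32],0],[-1,[0,0,-32],0],[-1,[0,0,-32],0],[-1,[0,0,-10],0],[-1,[0,0,0],0],[-1,[0,0,0],0],[-1,[0,0,0],0],[-1,[0,0,-10],0],[-1,[0,0,-25],0],[-1,[0,0,-32],0],[-1,[0,0,-32],0],[-1,[0,0,-32],0],[-1,[0,0,-10],0],[-1,[0,0,0],0],[-1,[0,0,0],0],[-1,[0,0,0],0]]'
python3 -m jog '[[-1,[0,0,-15],0],[-1,[0,0,-40],0],[-1,[0,0,-60],0],[-1,[60,0,-60],0],[-1,[90,0,-60],0],[-1,[90,0,-60],0],[-1,[90,0,-60],0]]'
python3 - <<'E'
from h import *
from station import optics
a=[]
for n,c in(("side",(226,150)),("scene",(279,152)),("wrist",None)):
    f=optics.grab_frame(n);np.savez(f"pics/{n}1.npz",**f);im=f["color"]
    if c is None: a.append(cv2.resize(im,(400,300)))
    else: a.append(cv2.resize(im[c[1]-25:c[1]+25,c[0]-33:c[0]+34],(400,300),interpolation=cv2.INTER_CUBIC))
cv2.imwrite("pics/a3.png",np.vstack([np.hstack(a[:2]),np.hstack([a[2],a[2]*0])])[:,:,::-1])
E
```

```text
t: 5.72
eef_pos: [0.5561, -0.0376, 0.2353]
ee_rot: [-3.139, -0.0, -1.57]
force: [-0.8, 0.1, 11.0]
width: 0.0005
gripper_force: 5.7
t: 7.98
eef_pos: [0.556, -0.0376, 0.2352]
ee_rot: [-3.139, -0.0, -1.57]
force: [-1.4, 1.2, 12.5]
width: 0.0004
gripper_force: 6.0
t: 8.85
eef_pos: [0.5546, -0.1274, 0.2931]
ee_rot: [3.14, 0.0, -1.571]
force: [0.9, 1.1, -1.1]
width: 0.0003
gripper_force: 0.0
```

View pics/a3.png

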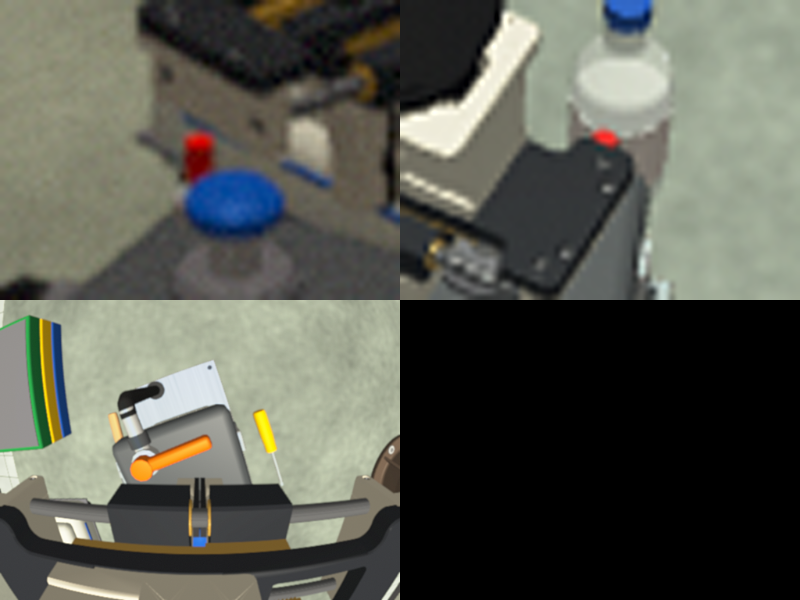

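The pin is now well out: in the side crop its red top is at (199,135), roughly 22 mm above its fully-in height. The ring isn't clearly visible there. I'll add two strokes, then look from clear of it.

```bash
python3 -m jog '[[-1,[-50,0,0],0],[-1,[-90,0,0],0],[-1,[-90,0,28],0],[-1,[-90,0,50],0],[-1,[-90,0,60],0],[-1,[-90,0,60],0],[-1,[-90,0,60],0],[-1,[-90,0,50],0],[-1,[-90,0,35],0],[-1,[-90,0,28],0],[-1,[-90,0,28],0],[-1,[-90,0,28],0],[-1,[-90,0,50],0],[-1,[-90,0,60],0],[-1,[-90,0,60],0],[-1,[-90,0,60],0]]'
python3 -m jog '[[-1,[0,0,-15],0],[-1,[0,0,-40],0],[-1,[0,0,-60],0],[-1,[40,30,-90],0],[-1,[60,60,-110],0],[-1,[60,60,-110],0],[-1,[60,60,-110],0]]'
python3 - <<'E'
from h import *
from station import optics
a=[]
for n,c in(("side",(226,150)),("scene",(279,152))):
    f=optics.grab_frame(n);np.savez(f"pics/{n}2.npz",**f);im=f["color"]
    a.append(cv2.resize(im[c[1]-25:c[1]+25,c[0]-33:c[0]+34],(400,300),interpolation=cv2.INTER_CUBIC))
    for st,ce,m in blobs(f,"red",4):
        if abs(ce[0]-c[0])<12 and abs(ce[1]-c[1])<12: print(n,st,ce)
    T=f["cam_to_world"]
    for z in(.205,.209,.229,.231):
        x=f["mtx"]@(T[:3,:3].T@(np.array([.5855,.026,z])-T[:3,3])); print(z,x[:2]/x[2])
cv2.imwrite("pics/a4.png",np.hstack(a)[:,:,::-1])
E
```

```text
t: 11.0
eef_pos: [0.556, -0.0378, 0.2352]
ee_rot: [-3.139, -0.001, -1.57]
force: [-1.8, 0.2, 13.0]
width: -0.0
gripper_force: 5.9
t: 11.88
eef_pos: [0.4946, -0.0975, 0.3432]
ee_rot: [3.141, 0.0, -1.571]
force: [0.1, 0.6, -0.7]
width: 0.0005
gripper_force: 0.0
side [224, 147, 5, 8, 27] [225.7, 150.0]
0.205 [226.09261068 155.36467125]
0.209 [226.06183239 154.16454395]
0.229 [225.90634764 148.10177936]
0.231 [225.89065147 147.4897439 ]
scene [278, 149, 4, 7, 24] [279.6, 151.8]
0.205 [279.50175746 155.4965179 ]
0.209 [279.5551367  154.69716259]
0.229 [279.82642817 150.6345668 ]
0.231 [279.85396741 150.22216601]
```

View pics/a4.png

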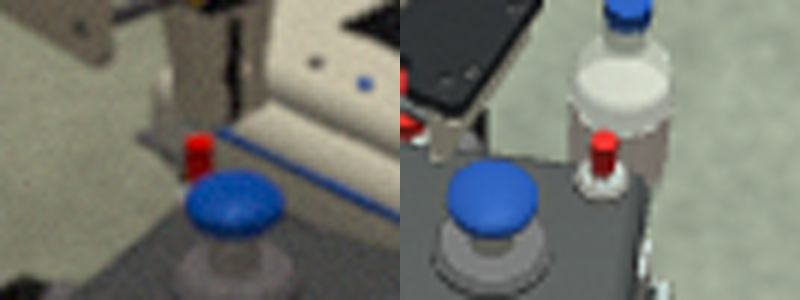

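The scene crop shows the red pin standing out, with a pale ring at its foot at about (603,180). Its top is at side row 147, which matches 0.231 m. It did not change over the last two strokes, so it is at its stop and fully out. Next is the lever path.

```bash
python3 - <<'E'
import numpy as np
c0=np.array([.4950,-.0975,.3435]); ax=np.array([.615,-.122]); yaw=.33
def out(p,l): print(l,p.round(4),"tool",np.round([-(p[1]-c0[1])*1e3,-(p[0]-c0[0])*1e3,(c0[2]-.229)*1e3],1))
R=np.array([[np.cos(yaw),-np.sin(yaw)],[np.sin(yaw),np.cos(yaw)]])
out(ax+R@[-.060,.035],"start")
for th in np.r_[0:1.61:.2,1.5,1.57,1.62]:
    f=yaw+np.pi+th; d=np.array([np.cos(f),np.sin(f)]); n=np.array([np.sin(f),-np.cos(f)])
    out(ax+.05*d+n*(.007+.021*abs(n[0])+.0095*abs(n[1])),round(th,2))
E
```

```text
start [ 0.5469 -0.1083] tool [ 10.8 -51.9 114.5]
0.0 [ 0.5603 -0.1166] tool [ 19.1 -65.3 114.5]
0.2 [ 0.5588 -0.125 ] tool [ 27.5 -63.8 114.5]
0.4 [ 0.559  -0.1344] tool [ 36.9 -64.  114.5]
0.6 [ 0.5614 -0.1444] tool [ 46.9 -66.4 114.5]
0.8 [ 0.5665 -0.1544] tool [ 56.9 -71.5 114.5]
1.0 [ 0.5743 -0.1635] tool [ 66.  -79.3 114.5]
1.2 [ 0.5846 -0.1708] tool [ 73.3 -89.6 114.5]
1.4 [ 0.5941 -0.176 ] tool [ 78.5 -99.1 114.5]
1.6 [ 0.6045 -0.1794] tool [  81.9 -109.5  114.5]
1.5 [ 0.5991 -0.178 ] tool [  80.5 -104.1  114.5]
1.57 [ 0.6028 -0.179 ] tool [  81.5 -107.8  114.5]
1.62 [ 0.6056 -0.1796] tool [  82.1 -110.6  114.5]
```

```bash
python3 -m jog '[[-1,[8,-30,0],0],[-1,[8,-54,20],0],[-1,[8,-54,65],0],[-1,[8,-54,100],0],[-1,[8,-54,114],0],[-1,[8,-54,114],0],[-1,[19,-62,114],0],[-1,[28,-63,114],0],[-1,[37,-64,114],0],[-1,[47,-66,114],0],[-1,[57,-71,114],0],[-1,[66,-79,114],0],[-1,[73,-89,114],0],[-1,[78,-99,114],0],[-1,[81,-104,114],0],[-1,[82,-108,114],0],[-1,[82,-108,114],0]]'
python3 - <<'E'
from h import *
from station import optics
ax=np.array([.615,-.122])
for n in("side","scene"):
    f=optics.grab_frame(n);cv2.imwrite(f"pics/{n}3.png",f["color"][:,:,::-1])
    for st,ce,m in blobs(f,"orange"): 
        p=plane(f,n,ce,.222)[:2]; d=p-ax; print(n,st,ce,p,np.hypot(*d),np.arctan2(d[1],d[0])+np.pi-.33)
E
```

```text
t: 14.1
eef_pos: [0.6034, -0.1796, 0.2295]
ee_rot: [-3.141, -0.0, -1.571]
force: [-0.8, -0.2, -1.2]
width: 0.0004
gripper_force: 0.3
side [290, 173, 5, 7, 21] [291.8, 176.0] [ 0.62960891 -0.1922064 ] 0.07171024123777747 1.4459538473081677
scene [258, 208, 6, 8, 36] [260.4, 211.3] [ 0.63236518 -0.18528945] 0.0656285305901173 1.50858345592815
```

```bash
python3 -m jog '[[-1,[0,-4,0],0],[-1,[0,-8,0],0],[-1,[0,-8,0],0],[-1,[0,-8,0],0]]'
python3 -m jog '[[-1,[0,10,0],0],[-1,[0,22,0],0],[-1,[0,25,-30],0],[-1,[0,45,-80],0],[-1,[0,100,-120],0],[-1,[0,120,-120],0],[-1,[0,120,-120],0],[-1,[0,120,-120],0]]'
python3 - <<'E'
from h import *
from station import optics
a=[]
for n,c in(("side",(250,165)),("scene",(262,180))):
    f=optics.grab_frame(n);np.savez(f"pics/{n}4.npz",**f)
    a.append(cv2.resize(f["color"][c[1]-38:c[1]+37,c[0]-50:c[0]+50],(400,300),interpolation=cv2.INTER_CUBIC))
    for st,ce,m in blobs(f,"orange"):
        ys,xs=np.nonzero(m); P=np.array([plane(f,n,(x,y),.225)[:2] for x,y in zip(xs,ys)])
        w,v=np.linalg.eigh(np.cov(P.T)); d=v[:,1]*(-1 if v[1,1]>0 else 1); print(n,st,P.mean(0),"tap",np.arctan2(d[1],d[0])+np.pi-.33)
cv2.imwrite("pics/a5.png",np.hstack(a)[:,:,::-1])
E
```

```text
t: 14.7
eef_pos: [0.608, -0.1796, 0.2291]
ee_rot: [3.135, 0.0, -1.571]
force: [-10.8, 1.8, 3.7]
width: 0.0003
gripper_force: 5.3
t: 15.7
eef_pos: [0.4911, -0.1795, 0.3497]
ee_rot: [-3.141, 0.0, -1.571]
force: [0.2, -0.0, 0.2]
width: 0.0006
gripper_force: 0.0
side [266, 164, 29, 15, 196] [ 0.61793365 -0.15709241] tap 1.5158009089987468
scene [260, 188, 10, 28, 152] [ 0.62535947 -0.1508136 ] tap 1.5761424420452697
```

View pics/a5.png

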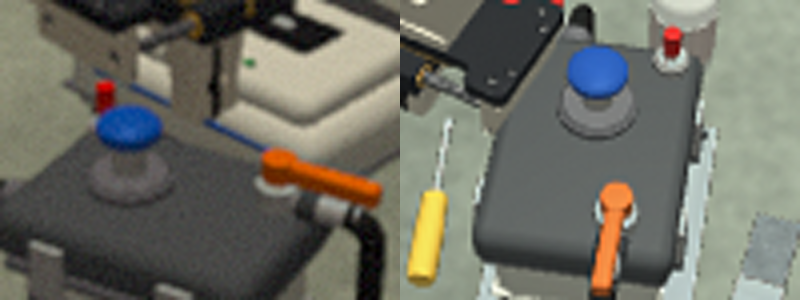

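The lever lies over the outlet pipe at about 1.55 rad and was pushed to its stop, which pushed back with about 11 N. The plunger is up, the pin is out and the arm is clear.

```bash
python3 -c "
from station import order
print(order.job_done())"
```

```text
the job is handed in; nothing more can be done
None
```

I pumped the float pin fully out, opened the tap to its stop in line with the outlet pipe, and handed the job in with the plunger up and the arm clear; the hand-in returned no verdict.

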